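Drop the bench dog and slide the drawer front home

TASK

Press down the one blue bench dog that stands between the white drawer front and the two stop dogs, until it is flush with the board's top. Then push the drawer front gently across it with the fingertips, without lifting or gripping it, until its far edge rests squarely against both stop dogs, and withdraw. Leave the other standing dogs up and do not disturb the glue bottle, tape measure and sanding block; nothing is to be pushed hard.

Things in the scene. Friction and masses are not known exactly. Their poses are not given: they have to be found in the camera images.
- board: Work-holding board fixed on the bench: brown top 440 mm (x) by 760 mm (y) on pale battens, with dark 20 mm dog holes every 96 mm (flat discs, nothing falls in). Origin: centre of its underside, on the bench; its flat top is 64 mm above. Its x points away from the robot, the way to push; y points left. Turned up to 0.2 rad.
- panel: The drawer front: loose white painted board, 120 mm (its x) by 280 mm (its y) by 18 mm thick, about 0.45 kg, lying flat on the robot's side of the dog to be dropped, turned up to 0.12 rad from the board's axes. Origin: centre of its underside. Two small dark holes in its face. A push of a few newtons slides it.
- panel_back_left (a point): Left end (+y) of the drawer front's far long edge, at half its thickness: at (60, 140, 9) mm in the drawer front's frame. Home, it is 134 mm from the board's origin along the board's x.
- panel_back_right (a point): Right end (-y) of the drawer front's far long edge, at half its thickness: at (60, -140, 9) mm in the drawer front's frame. Home, it is 134 mm from the board's origin along the board's x.
- dog (a joint): The dog to be dropped. Round blue metal pin, 20 mm in diameter, dark ring round it. 0: stands 25 mm above the board; 0.025: flush; stops at 0.026. A friction ring holds it where it is left (no spring); about 5 N straight down slides it. In one of three holes at x = 48, y = -144, -48 or 48 mm of the board; the other two hold dogs already dropped (flush blue discs).
- dog_top (a point): Centre of the flat top of the dog to be dropped.
- stop_left (a joint): Left-hand stop dog, at x = 144, y = 48 mm of the board; the drawer front's far edge must rest against it. Same dog, same movement: 0 is standing 25 mm high, 0.025 flush. It starts at 0 and must be left so.
- stop_left_top (a point): Centre of the flat top of that dog.
- stop_right (a joint): Right-hand stop dog, at x = 144, y = -144 mm of the board; the drawer front's far edge must rest against it. Same dog, same movement: 0 is standing 25 mm high, 0.025 flush. It starts at 0 and must be left so.
- stop_right_top (a point): Centre of the flat top of that dog.
- side_dog (a joint): A dog to the left of the drawer front, at x = -48, y = 144 mm of the board; it is to stay up. Same dog, same movement: 0 is standing 25 mm high, 0.025 flush. It starts at 0 and must be left so.
- side_dog_top (a point): Centre of the flat top of that dog.
- glue: Bystander: a standing yellow glue bottle with a red cap, 48 mm in diameter, 125 mm high, near the board's left or right end. Origin: centre of its underside.
- tape: Bystander: a yellow and black tape measure lying flat, 75 by 72 by 35 mm, near the board's left or right end. Origin: centre of its underside.
- cork: Bystander: a cork sanding block, 110 by 60 by 32 mm, near the board's left or right end. Origin: centre of its underside.

How it is judged:
On the way, in this order (a step that is already met when the one before it is completed fails the run):
1. the dog in the way is pressed down flush (within 2 mm) (value of joint dog above 0.023 m), for 0.2 s.
2. the drawer front's far edge rests against both stop dogs (x of each of panel_back_left, panel_back_right in the frame of board above 0.129 m and y of panel in the frame of board between -0.088 and -0.008 m and z of panel in the frame of board below 0.067 m and angle between panel's own z axis and vertical below 0.03 rad), for 0.2 s.
At the end, for the whole second after the job is handed in: Dog flush within 2 mm; drawer front flat and still, both ends of its far edge within 5 mm of the line of the stop dogs, within 40 mm of centred between them; other dogs within 3 mm and bystanders within 15 mm of where they were (all of step 2 and value of joint dog above 0.023 m and value of joint each of stop_left, stop_right, side_dog below 0.003 m and distance of each of glue, tape, cork from where it was at the start of the episode below 0.015 m and linear speed of panel below 0.01 m/s); the robot touches nothing.
It fails at once if the drawer front is lifted (over 10 mm) or tipped (z of panel in the frame of board above 0.074 m or angle between panel's own z axis and vertical above 0.15 rad).
It fails at once if another standing dog is pressed down by more than 3 mm (value of joint any of stop_left, stop_right, side_dog above 0.003 m).
It fails at once if the glue bottle, tape measure or sanding block is moved by more than 15 mm (distance of any of glue, tape, cork from where it was at the start of the episode above 0.015 m).
It fails at once if the drawer front is rammed (over 40 N from the fingers) (contact force between the fingers and panel above 40 N).
It fails at once if the fingers are driven hard into the board (over 60 N) (contact force between the fingers and board above 60 N).
It also fails if it takes over 48 s, if anything falls off the work surface, if the arm or the gripper's body presses on something with over 40 N, if the wrist force passes 120 N, or if a joint passes its speed limit or range.

ROBOT

A 6-joint arm with a two-finger parallel gripper is mounted at the origin on the work surface. World frame = base frame: x ahead of the robot, y to its left, z up, the work surface at z = 0. Lengths are in m, angles in rad, forces in N, time in s.
With the tool pointing down it reaches from about 0.35 to 0.875 m from the base axis. Payload 4.2 kg.
Tool frame: the origin (TCP) lies midway between the tips of the shut fingers; the grasp point (between the pads) lies 19 mm behind it; z points along the fingers, y is the line along which they close (so a half turn about z gives the same grasp; the last joint's range is limited). The gripper opens to 87 mm and grips with 3 to 60 N. Pads are 19 mm wide; open, the fingers measure 117 mm over their backs; the gripper's body (75 mm by 190 mm) begins 51 mm behind the grasp point.
Start: joints at [-1.063, 0.385, 0.008, 0, -1.194, -0.259], TCP at [0.154, -0.606, 0.223] pointing down, gripper open.
Joint ranges: [-3.14, 3.14], [-1.21, 2.06], [-1.07, 1.41], [-3.16, 2.05], [-2.99, -0.16], [-3.1, 3.1]. Speed limits (rad/s): [2.79, 2.79, 3.14, 3.14, 3.14, 3.14].

INTERFACE

Orientations are given as a unit quaternion [w, x, y, z].
In Python, from plant import manip gives the robot as it stands.
- The arm moves only by the tool carry_out, never from a script. Its argument "increments" is a list that holds one entry, the list of rows, each a list of 7 numbers: the shift along the world's x, y, z in mm, then the turn, a rotation vector about the world's x, y, z in rad, then the finger opening in mm, from 0 to 87. In form: [[[tx, ty, tz, rx, ry, rz, fingers], ...]]. A call has 1 to 10 rows; each row shifts and turns the commanded pose from where the row before left it; what a row does not reach is not made up. A row lasts 1/12 s, in which the tool goes at most 41.7 mm and 7.16 degrees, less where a joint would pass 70% of its speed; a pose out of reach is approached as far as the arm can. A call with a gripper value outside its range is refused whole. The fingers move at their own pace and stop on an object; "force" is the grip in N (left out, the last holds). Time passes only in rows, so rows that do not move let the fingers close. It gives the time, the measured TCP pose, the force, the opening and the grip force at its end, in the units of the state.
- manip.sense(): the state, without advancing time (a new reading comes with each control period).
- manip.snapshot(name): name is "scene" or "top" or "wrist"; returns the picture (420x560x3 uint8, red, green, blue); there is no depth.
- manip.calibration(name): a dict with "intrinsics" (3x3 intrinsics, pixels), "world_from_camera" (4x4, takes a point from camera to world coordinates); the wrist camera has in their place "mount" (4x4, takes a point from camera to tool coordinates, whose origin is the TCP and whose axes are the flange's). Camera axes: x right, y up, looking along -z (the intrinsics and any distortion apply to the point x, -y, -z); pixel columns grow to the right and rows downward; lengths in m; the calibration is good to about 2 mm. A picture is of the moment at which its call begins: read the wrist's pose just before it. calibration takes no time and is no camera call.
- manip.close_job(): hands the job in; it is judged then, once.
The state is a dict: "clock": time; "q": joint angles; "dq": joint speeds; "effort": joint torques, N m; "position": TCP position; "tcp_rot": TCP orientation; "force": force on the tool from outside, world axes, zero at the start; "torque": the same for the moment, N m; "grip_width": finger opening in m; "grip_force": force on a finger pad.
Only numpy, scipy, OpenCV 4.12 (cv2) and the standard library are available. Lean on these libraries where they do the work, as an engineer would, in place of code of your own. Each camera call takes 0.05 s, during which the arm holds its last target. There are 200 camera calls.

## Working session

There is one attempt and no reset: what is moved stays moved. The work goes in short steps, Python scripts to look and compute and a tool call to move; the robot and the scene stay as the last step left them, time stands still between calls to the robot, and variables do not carry over. Pictures are saved under pics/ and viewed, at most 10 in all, crops included, and the job is handed in when it is done.

Besides the shell and the picture viewer there is one more tool, called as name(argument=value, ...) on one line, values as JSON. carry_out: Moves the arm, as the interface text tells. Its arguments: {"type":"object","properties":{"increments":{"type":"array"},"force":{"type":"number"}},"required":["increments"]}

```bash
mkdir -p pics; cat > h.py <<'E'
import numpy as np,cv2
from plant import manip
def ray(name,u,v,z):
    c=manip.calibration(name);K=np.array(c["intrinsics"]);T=np.array(c["world_from_camera"])
    d=np.linalg.inv(K)@[u,v,1];d=T[:3,:3]@[d[0],-d[1],-d[2]];o=T[:3,3]
    return o+d*(z-o[2])/d[2]
def proj(name,p):
    c=manip.calibration(name);K=np.array(c["intrinsics"]);T=np.array(c["world_from_camera"])
    q=np.linalg.inv(T)@[*p,1];q=K@[q[0],-q[1],-q[2]];return q[:2]/q[2]
def save(name,f):
    im=manip.snapshot(name);cv2.imwrite('pics/'+f,cv2.cvtColor(np.asarray(im),cv2.COLOR_RGB2BGR));return im
E
python3 - <<'E'
from h import *
save("top","top.png");save("scene","scene.png")
print(manip.calibration("top"));print(manip.sense())
E
```

```text
{'intrinsics': array([[408.38644349,   0.        , 273.59528033],
       [  0.        , 408.38644349, 204.77955059],
       [  0.        ,   0.        ,   1.        ]]), 'world_from_camera': array([[-2.23038412e-02,  9.92502239e-01, -1.20174224e-01,
         4.90172106e-01],
       [-9.99747274e-01, -2.24805396e-02, -1.14679385e-04,
         4.49261978e-02],
       [-2.81540095e-03,  1.20141295e-01,  9.92752810e-01,
         9.07321783e-01],
       [ 0.00000000e+00,  0.00000000e+00,  0.00000000e+00,
         1.00000000e+00]])}
{'clock': 0.1, 'q': array([-1.06339299e+00,  3.85487541e-01,  6.76278796e-03, -4.34220741e-04,
       -1.19398304e+00, -2.58576001e-01]), 'dq': array([-0.0008595 , -0.00229654,  0.00183334,  0.00252946, -0.0002666 ,
        0.00119617]), 'effort': array([-2.63941847e-04, -3.91689348e+01,  1.87934411e+01,  4.23189104e+00,
        1.34742603e-02, -6.77923936e-05]), 'position': array([ 0.15378843, -0.60523373,  0.22156445]), 'tcp_rot': array([-1.69970664e-04, -1.24013433e-01,  9.92280058e-01,  9.61902719e-04]), 'force': array([-0.79665301,  0.46287386, -0.4589767 ]), 'torque': array([ 0.05467774, -0.00837797,  0.01550003]), 'grip_force': 0.0, 'grip_width': 0.08694274525209136}
```

View pics/top.png

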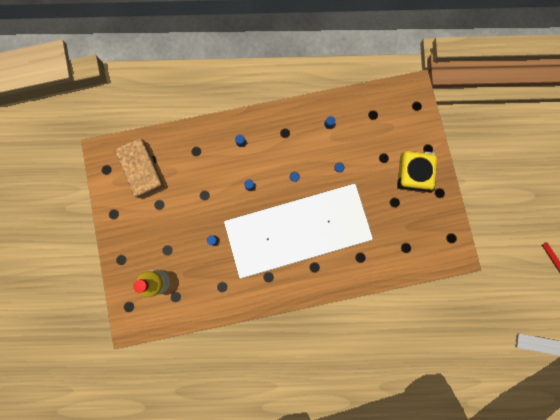

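View pics/scene.png

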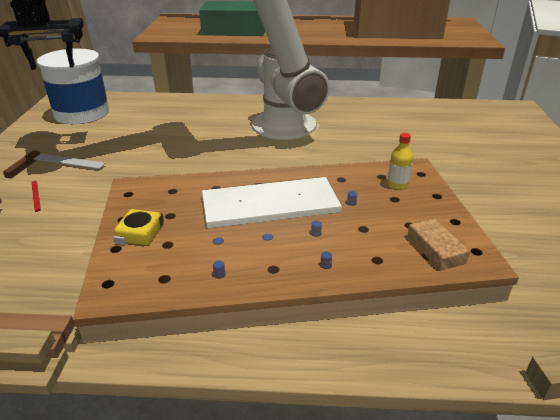

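The top view shows the standing dog at (249,185), stops at (240,140) and (330,121), the side dog at (212,240), and flush discs at (294,176) and (339,167). The panel corners are about (225,221), (356,184), (372,239) and (240,277). The scene view confirms which dogs stand. Next I'll fit the board and panel.

```bash
cat > fit.py <<'E'
from h import *
from scipy.optimize import least_squares
def board(im):
    # seed with stop/flush discs, refine on dark hole blobs
    g=im.max(2).astype(np.uint8); n,l,s,c=cv2.connectedComponentsWithStats((g<60).astype(np.uint8))
    P=np.array([ray("top",*c[i],.064)[:2] for i in range(1,n) if 50<s[i,4]<130 and 80<c[i,0]<480 and 90<c[i,1]<330])
    x=np.array([.49,.04,.2])
    a=ray("top",294,176,.064)[:2];b=ray("top",339,167,.064)[:2]
    d=a-b; th=np.arctan2(-d[0],d[1]); R=lambda t:np.array([[np.cos(t),-np.sin(t)],[np.sin(t),np.cos(t)]])
    o=(a+b)/2-R(th)@[.048,-.096]
    def res(x):
        q=(P-x[:2])@R(x[2]); k=np.round((q-.048)/.096)*.096+.048
        return (q-k).ravel()
    r=least_squares(res,[*o,th],loss='soft_l1',f_scale=.003)
    print(len(P),'seed',o,th,'fit',r.x,'rms',np.sqrt(np.mean(r.fun**2)),np.abs(r.fun).max())
    return r.x
def panel(im):
    m=(im.min(2)>170).astype(np.uint8); m[:170]=0;m[:,:200]=0;m[:,500:]=0
    m[300:]=0
    n,l,s,c=cv2.connectedComponentsWithStats(m);i=1+np.argmax(s[1:,4])
    ct=max(cv2.findContours((l==i).astype(np.uint8),0,2)[0],key=cv2.contourArea)[:,0]
    W=np.array([ray("top",u,v,.082)[:2] for u,v in ct]).astype(np.float32)
    (cx,cy),(w,h),a=cv2.minAreaRect(W)
    B=cv2.boxPoints(((cx,cy),(w,h),a)); e=B[1]-B[0]; e2=B[2]-B[1]
    L=e if np.hypot(*e)>np.hypot(*e2) else e2
    if L[1]<0:L=-L
    return np.array([cx,cy,np.arctan2(-L[0],L[1])]),(w,h)
def R(t):return np.array([[np.cos(t),-np.sin(t)],[np.sin(t),np.cos(t)]])
E
python3 - <<'E'
from fit import *
im=np.asarray(manip.snapshot("top"))
b=board(im);p,s=panel(im);np.save('b.npy',b)
print('panel',p,s,'in board',(p[:2]-b[:2])@R(b[2]),p[2]-b[2])
for n,q,px in [('dog',(48e-3,48e-3),(249,185)),('sl',(.144,.048),(240,140)),('sr',(.144,-.144),(330,121)),('side',(-.048,.144),(212,240))]:
    w=b[:2]+R(b[2])@q;print(n,w,ray("top",*px,.089)[:2],proj("top",[*w,.089]))
for n,px,z in [('cork',(138,167),.096),('tape',(419,170),.099),('glue',(140,286),.189)]:print(n,ray("top",*px,z))
E
```

```text
11 seed [0.59642232 0.03933357] 0.1774242777779473 fit [0.59549293 0.03821129 0.18524131] rms 0.009917531699196453 0.040177380451341116
panel [ 0.5379594  -0.00250152  0.25950429] (0.11903763562440872, 0.2786976397037506) in board [-0.06404787 -0.02941954] 0.0742629735805665
dog [0.63383092 0.09423092] [0.6308109  0.09405063] [248.88888194 183.5352427 ]
sl [0.72818853 0.11191255] [0.72507979 0.11116052] [239.6161661 138.5387236]
sr [ 0.76355181 -0.07680268] [ 0.76114769 -0.07554415] [330.56274778 119.86207386]
side [0.52179166 0.17090689] [0.52113751 0.16966409] [211.37696788 239.68573213]
cork [0.67167468 0.31791212 0.096     ]
tape [ 0.6518801  -0.24910088  0.099     ]
glue [0.44072484 0.27945692 0.189     ]
```

carry_out(increments=[[[20,29,0,0,0,-0.008,0],[20,29,0,0,0,-0.008,0],[20,29,0,0,0,-0.008,0],[20,29,0,0,0,-0.008,0],[20,29,0,0,0,-0.008,0],[20,29,0,0,0,-0.008,0],[20,29,0,0,0,-0.008,0],[20,29,0,0,0,-0.008,0],[20,29,0,0,0,0,0],[20,29,0,0,0,0,0]]])

```text
clock: 0.98
position: [0.3544, -0.3141, 0.2225]
tcp_rot: [-0.0, -0.092, 0.996, 0.0]
force: [1.3, -0.8, -0.0]
grip_width: 0.0284
grip_force: 0.0
```

carry_out(increments=[[[20,29,0,0,0,0,0],[20,29,0,0,0,0,0],[20,29,0,0,0,0,0],[20,29,0,0,0,0,0],[20,29,0,0,0,0,0],[20,29,0,0,0,0,0],[20,29,0,0,0,0,0],[20,29,0,0,0,0,0],[20,29,0,0,0,0,0],[20,29,0,0,0,0,0]]])

```text
clock: 1.82
position: [0.5544, -0.024, 0.2224]
tcp_rot: [-0.0, -0.092, 0.996, 0.0]
force: [0.5, 0.1, 0.4]
grip_width: 0.0003
grip_force: 0.0
```

carry_out(increments=[[[20,29,-10,0,0,0,0],[20,29,-20,0,0,0,0],[19,29,-20,0,0,0,0],[18,29,-20,0,0,0,0],[0,0,0,0,0,0,0],[0,0,0,0,0,0,0]]])

```text
clock: 2.32
position: [0.6303, 0.0914, 0.1497]
tcp_rot: [-0.002, -0.093, 0.996, -0.001]
force: [0.2, 0.2, 0.2]
grip_width: 0.0005
grip_force: 0.0
```

Now a close look with the wrist and top cameras.

```bash
python3 - <<'E'
from h import *
s=manip.sense();w=np.asarray(manip.snapshot("wrist"))
c=manip.calibration("wrist");K=np.array(c["intrinsics"]);M=np.array(c["mount"])
from scipy.spatial.transform import Rotation as Ro
q=s["tcp_rot"];T=np.eye(4);T[:3,:3]=Ro.from_quat([q[1],q[2],q[3],q[0]]).as_matrix();T[:3,3]=s["position"]
C=T@M; np.savez('w.npz',K=K,C=C)
g=cv2.cvtColor(w,cv2.COLOR_RGB2BGR)
def pr(p):
    a=np.linalg.inv(C)@[*p,1];a=K@[a[0],-a[1],-a[2]];return a[:2]/a[2]
for p in [(.632,.0942,.089)]:
    x=pr(p);print(x);cv2.circle(g,tuple(int(i) for i in x),3,(0,255,0),-1)
print(s["position"]);cv2.imwrite('pics/w1.png',g)
E
```

```text
[283.41397675 225.54663989]
[0.63031331 0.09142522 0.14969208]
```

View pics/w1.png

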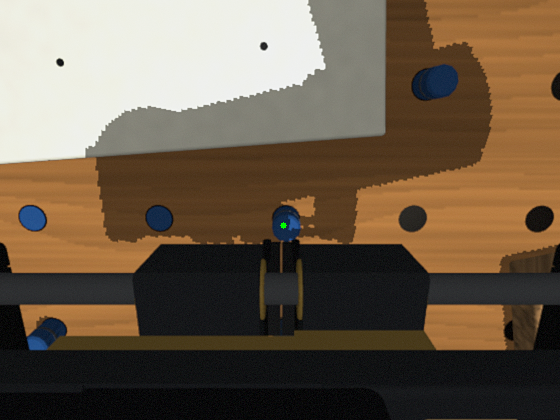

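The dog's top is at about (286,224), close to the projected estimate (283,226), so the estimate holds. I'll press it slowly.

carry_out(increments=[[[2,3,-20,0,0,0,0],[0,0,-20,0,0,0,0],[0,0,-12,0,0,0,0],[0,0,-4,0,0,0,0],[0,0,-4,0,0,0,0],[0,0,-4,0,0,0,0],[0,0,-4,0,0,0,0],[0,0,-4,0,0,0,0],[0,0,-4,0,0,0,0],[0,0,0,0,0,0,0]]])

```text
clock: 3.2
position: [0.6335, 0.093, 0.0767]
tcp_rot: [0.001, -0.092, 0.996, -0.0]
force: [1.3, -0.9, 1.4]
grip_width: 0.0005
grip_force: 1.0
```

carry_out(increments=[[[0,0,-3,0,0,0,0],[0,0,-3,0,0,0,0],[0,0,-2,0,0,0,0],[0,0,-2,0,0,0,0],[0,0,0,0,0,0,0],[0,0,0,0,0,0,0]]])

```text
clock: 3.7
position: [0.633, 0.0937, 0.0661]
tcp_rot: [0.0, -0.092, 0.996, 0.0]
force: [1.4, 0.1, 1.7]
grip_width: 0.0006
grip_force: 0.9
```

carry_out(increments=[[[0,0,-1,0,0,0,0],[0,0,-1,0,0,0,0],[0,0,0,0,0,0,0],[0,0,0,0,0,0,0],[0,0,0,0,0,0,0]]])

```text
clock: 4.12
position: [0.633, 0.0936, 0.0645]
tcp_rot: [0.0, -0.092, 0.996, 0.0]
force: [0.6, 0.3, 3.0]
grip_width: 0.0004
grip_force: 1.4
```

carry_out(increments=[[[0,0,-1,0,0,0,0],[0,0,-1,0,0,0,0],[0,0,0,0,0,0,0],[0,0,0,0,0,0,0]]])

```text
clock: 4.45
position: [0.633, 0.0936, 0.0644]
tcp_rot: [0.0, -0.093, 0.996, 0.0]
force: [-2.6, -0.1, 10.2]
grip_width: 0.0006
grip_force: 5.5
```

Contact with the board at z = 0.064 means the dog is flush. I'll rise, open the fingers, and go behind the panel.

carry_out(increments=[[[0,0,20,0,0,0,0],[0,0,35,0,0,0,0],[0,0,35,0,0,0,0],[-29,-17,0,0,0,0,87],[-29,-17,0,0,0,0,87],[-29,-17,0,0,0,0,87],[-29,-17,0,0,0,0,87],[-29,-16,0,0,0,0,87],[-29,-16,0,0,0,0,87],[-30,-17,0,0,0,0,87]]])

```text
clock: 5.28
position: [0.4263, -0.0244, 0.1515]
tcp_rot: [-0.001, -0.092, 0.996, 0.0]
force: [0.2, 0.1, 0.5]
grip_width: 0.039
grip_force: 0.0
```

carry_out(increments=[[[0,0,0,0,0,0,87],[0,0,0,0,0,0,87],[0,0,0,0,0,0,87],[0,0,0,0,0,0,87]]])

```text
clock: 5.62
position: [0.4296, -0.0233, 0.1524]
tcp_rot: [-0.0, -0.092, 0.996, 0.0]
force: [0.1, 0.3, 0.5]
grip_width: 0.0655
grip_force: 0.0
```

```bash
python3 - <<'E'
from h import *
save("top","t2.png");im=save("scene","s2.png")
t=cv2.imread('pics/t2.png');s=cv2.imread('pics/s2.png')[150:300,150:400]
a=cv2.resize(t[100:300,180:400],None,fx=1.8,fy=1.8);b=cv2.resize(s,None,fx=1.58,fy=1.58)
o=np.zeros((600,400,3),np.uint8);o[:360,:396]=a;o[360:360+b.shape[0],:b.shape[1]]=b[:240]
cv2.imwrite('pics/c2.png',o)
E
```

```text
(no output)
```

View pics/c2.png

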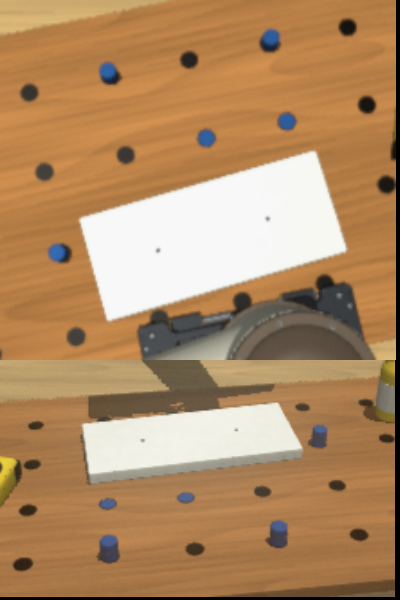

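The dog is now flush and shows as a dark disc just under the ring. The panel is undisturbed and the fingers are behind it, so I'll lower and push.

carry_out(increments=[[[0,0,-20,0,0,0,87],[0,0,-20,0,0,0,87],[0,0,-20,0,0,0,87],[0,0,-14,0,0,0,87],[0,0,-7,0,0,0,87],[0,0,0,0,0,0,87],[0,0,0,0,0,0,87]]])

```text
clock: 6.3
position: [0.4294, -0.0235, 0.0715]
tcp_rot: [-0.0, -0.093, 0.996, -0.0]
force: [0.7, -0.1, -0.7]
grip_width: 0.0869
grip_force: 0.0
```

carry_out(increments=[[[9.8,1.8,0,0,0,0,87],[9.8,1.8,0,0,0,0,87],[4.9,0.9,0,0,0,0,87],[4.9,0.9,0,0,0,0,87],[4.9,0.9,0,0,0,0,87],[4.9,0.9,0,0,0,0,87],[4.9,0.9,0,0,0,0,87],[4.9,0.9,0,0,0,0,87],[4.9,0.9,0,0,0,0,87],[4.9,0.9,0,0,0,0,87]]])

```text
clock: 7.13
position: [0.488, -0.0129, 0.0713]
tcp_rot: [-0.0, -0.092, 0.996, -0.0]
force: [-2.9, -0.3, 0.2]
grip_width: 0.0868
grip_force: 1.4
```

carry_out(increments=[[[4.9,0.9,0,0,0,0,87],[4.9,0.9,0,0,0,0,87],[4.9,0.9,0,0,0,0,87],[4.9,0.9,0,0,0,0,87],[4.9,0.9,0,0,0,0,87],[4.9,0.9,0,0,0,0,87],[4.9,0.9,0,0,0,0,87],[4.9,0.9,0,0,0,0,87],[4.9,0.9,0,0,0,0,87],[4.9,0.9,0,0,0,0,87]]])

```text
clock: 7.97
position: [0.5372, -0.0038, 0.0715]
tcp_rot: [0.0, -0.092, 0.996, -0.0]
force: [-1.4, -0.0, -1.0]
grip_width: 0.0871
grip_force: 0.9
```

carry_out(increments=[[[4.9,0.9,0,0,0,0,87],[4.9,0.9,0,0,0,0,87],[4.9,0.9,0,0,0,0,87],[4.9,0.9,0,0,0,0,87],[4.9,0.9,0,0,0,0,87],[4.9,0.9,0,0,0,0,87],[4.9,0.9,0,0,0,0,87],[4.9,0.9,0,0,0,0,87],[0,0,0,0,0,0,87]]])

```text
clock: 8.72
position: [0.5776, 0.0036, 0.0718]
tcp_rot: [0.001, -0.092, 0.996, 0.0]
force: [-0.1, 0.6, 0.5]
grip_width: 0.0869
grip_force: 0.1
```

```bash
python3 - <<'E'
from fit import *
b=np.load('b.npy');s=manip.sense();print((s["position"][:2]-b[:2])@R(b[2]),s["force"])
save("top","t3.png")
cv2.imwrite('pics/c3.png',cv2.resize(cv2.imread('pics/t3.png')[90:290,180:420],None,fx=3,fy=3))
E
```

```text
[-0.02392241 -0.03072799] [-0.0800171   0.64971245  0.45582488]
```

View pics/c3.png

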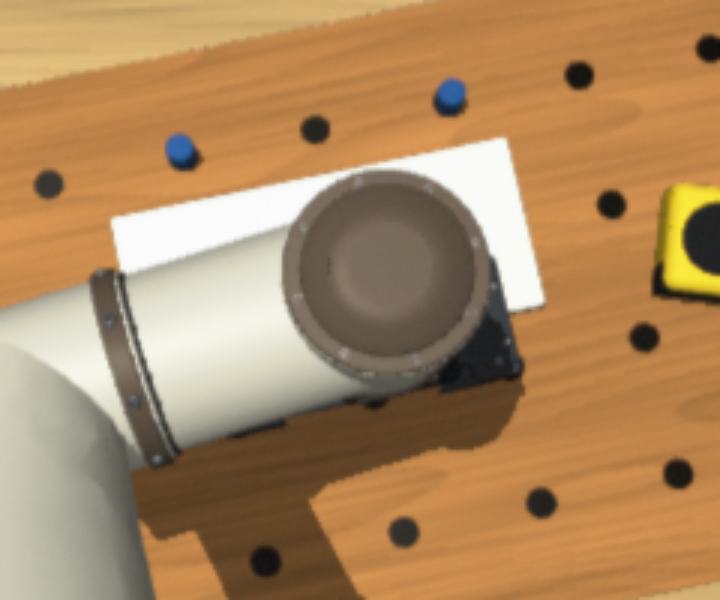

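The panel is square to the stops, with the edge at y ≈ 203 and the left stop's base at y ≈ 165 in the crop. That leaves a gap of roughly 20 mm.

carry_out(increments=[[[3.9,0.7,0,0,0,0,87],[3.9,0.7,0,0,0,0,87],[3.0,0.6,0,0,0,0,87],[2.0,0.4,0,0,0,0,87],[2.0,0.4,0,0,0,0,87],[1.0,0.2,0,0,0,0,87],[1.0,0.2,0,0,0,0,87],[1.0,0.2,0,0,0,0,87]]])

```text
clock: 9.43
position: [0.5927, 0.0062, 0.0719]
tcp_rot: [-0.001, -0.092, 0.996, -0.0]
force: [-4.9, -0.9, 5.2]
grip_width: 0.0873
grip_force: 2.9
```

carry_out(increments=[[[1.0,0.2,0,0,0,0,87],[1.0,0.2,0,0,0,0,87],[0,0,0,0,0,0,87]]])

```text
clock: 9.68
position: [0.5951, 0.0067, 0.0719]
tcp_rot: [-0.001, -0.092, 0.996, -0.0]
force: [-5.7, -1.4, 4.3]
grip_width: 0.0872
grip_force: 2.6
```

```bash
python3 - <<'E'
from fit import *
b=np.load('b.npy');s=manip.sense();print((s["position"][:2]-b[:2])@R(b[2]),s["force"])
save("top","t4.png")
cv2.imwrite('pics/c4.png',cv2.resize(cv2.imread('pics/t4.png')[100:200,200:370],None,fx=4.5,fy=4.5,interpolation=cv2.INTER_CUBIC))
E
```

```text
[-0.00620799 -0.03086257] [-5.71089824 -1.35170248  4.31681807]
```

View pics/c4.png

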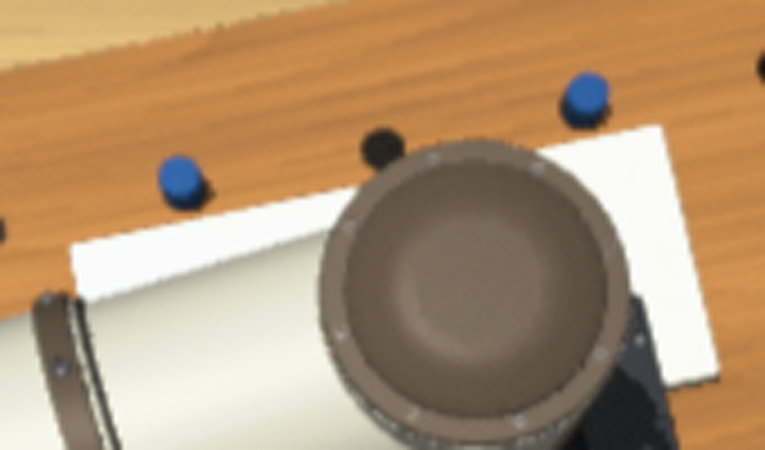

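Both sides show a small, equal gap of about 4 mm, with the edge ~11 crop pixels below each stop's base. I'll continue gently.

carry_out(increments=[[[1.0,0.2,0,0,0,0,87],[1.0,0.2,0,0,0,0,87],[1.0,0.2,0,0,0,0,87]]])

```text
clock: 9.98
position: [0.5978, 0.0073, 0.0719]
tcp_rot: [-0.001, -0.092, 0.996, -0.0]
force: [-6.1, -1.3, 4.3]
grip_width: 0.0871
grip_force: 2.8
```

carry_out(increments=[[[1.0,0.2,0,0,0,0,87],[1.0,0.2,0,0,0,0,87],[0,0,0,0,0,0,87]]])

```text
clock: 10.23
position: [0.6001, 0.0077, 0.0719]
tcp_rot: [-0.001, -0.092, 0.996, -0.0]
force: [-5.1, -0.6, 4.4]
grip_width: 0.087
grip_force: 2.6
```

carry_out(increments=[[[1.0,0.2,0,0,0,0,87],[1.0,0.2,0,0,0,0,87],[0,0,0,0,0,0,87]]])

```text
clock: 10.48
position: [0.6021, 0.0081, 0.0719]
tcp_rot: [-0.001, -0.092, 0.996, -0.0]
force: [-4.8, -1.3, 6.0]
grip_width: 0.0864
grip_force: 2.6
```

```bash
python3 - <<'E'
from fit import *
save("top","t5.png");save("scene","s5.png")
a=cv2.resize(cv2.imread('pics/t5.png')[100:180,205:355],None,fx=4,fy=4,interpolation=cv2.INTER_CUBIC)
b=cv2.resize(cv2.imread('pics/s5.png')[200:290,190:370],None,fx=3.33,fy=3.0,interpolation=cv2.INTER_CUBIC)[:, :600]
b=b[:, :599]; o=np.zeros((595,600,3),np.uint8);o[:320]=a;o[320:590,:599]=b
cv2.imwrite('pics/c5.png',o)
E
```

```text
(no output)
```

View pics/c5.png

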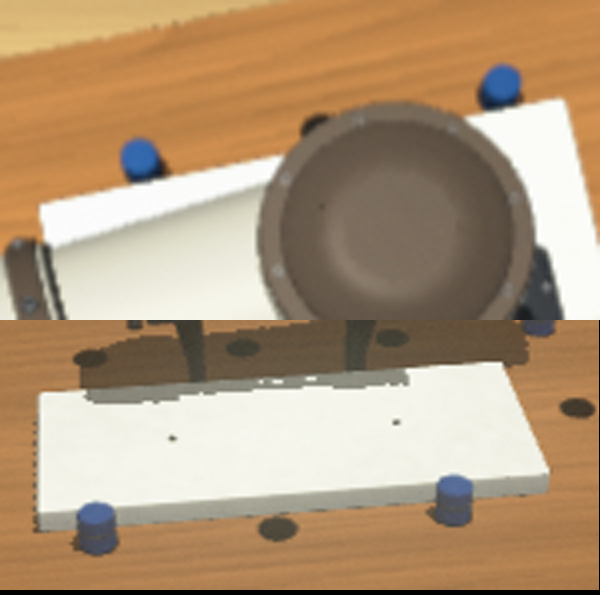

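The edge now appears to be within 1–2 mm of both stops. I'll push until the force rises.

carry_out(increments=[[[1.0,0.2,0,0,0,0,87],[0,0,0,0,0,0,87]]])

```text
clock: 10.75
position: [0.6031, 0.0083, 0.0719]
tcp_rot: [-0.001, -0.092, 0.996, -0.0]
force: [-5.2, -0.4, 4.4]
grip_width: 0.0871
grip_force: 2.7
```

carry_out(increments=[[[1.0,0.2,0,0,0,0,87],[0,0,0,0,0,0,87]]])

```text
clock: 10.92
position: [0.604, 0.0085, 0.0719]
tcp_rot: [-0.001, -0.092, 0.996, -0.0]
force: [-5.6, -1.7, 4.7]
grip_width: 0.0872
grip_force: 2.7
```

carry_out(increments=[[[1.0,0.2,0,0,0,0,87],[0,0,0,0,0,0,87]]])

```text
clock: 11.08
position: [0.604, 0.0085, 0.0718]
tcp_rot: [-0.002, -0.092, 0.996, -0.0]
force: [-6.9, -1.2, 6.7]
grip_width: 0.087
grip_force: 3.7
```

carry_out(increments=[[[1.0,0.2,0,0,0,0,87],[0,0,0,0,0,0,87]]])

```text
clock: 11.25
position: [0.6041, 0.0085, 0.0718]
tcp_rot: [-0.003, -0.092, 0.996, -0.0]
force: [-9.1, -1.3, 7.3]
grip_width: 0.087
grip_force: 4.6
```

The panel has stopped against the dogs. One more small squeeze, a hold, then straight back and up.

carry_out(increments=[[[1.0,0.2,0,0,0,0,87],[0,0,0,0,0,0,87],[0,0,0,0,0,0,87],[0,0,0,0,0,0,87]]])

```text
clock: 11.58
position: [0.6041, 0.0085, 0.0718]
tcp_rot: [-0.004, -0.092, 0.996, -0.001]
force: [-10.7, -1.9, 8.6]
grip_width: 0.087
grip_force: 5.5
```

carry_out(increments=[[[-2,-0.4,0,0,0,0,87],[-4.9,-0.9,0,0,0,0,87],[-9.8,-1.8,0,0,0,0,87],[-19.6,-3.6,0,0,0,0,87],[-19.6,-3.6,0,0,0,0,87],[-19.6,-3.6,15,0,0,0,87],[-20,-5,30,0,0,0,87],[-20,-20,30,0,0,0,87],[-20,-30,20,0,0,0,87],[-20,-30,20,0,0,0,87]]])

```text
clock: 12.42
position: [0.4533, -0.0895, 0.1887]
tcp_rot: [0.003, -0.094, 0.996, -0.0]
force: [0.4, -0.1, -0.9]
grip_width: 0.0872
grip_force: 0.0
```

carry_out(increments=[[[0,-35,5,0,0,0,87],[0,-35,5,0,0,0,87],[0,-35,5,0,0,0,87],[0,-35,5,0,0,0,87],[0,-35,5,0,0,0,87],[0,-30,0,0,0,0,87],[0,0,0,0,0,0,87],[0,0,0,0,0,0,87]]])

```text
clock: 13.08
position: [0.4531, -0.2961, 0.2115]
tcp_rot: [0.001, -0.091, 0.996, -0.001]
force: [-0.0, -0.6, 0.6]
grip_width: 0.0868
grip_force: 0.0
```

```bash
python3 - <<'E'
from fit import *
b=np.load('b.npy');im=save("top","t6.png");im=np.asarray(im);save("scene","s6.png")
p,s=panel(im);print('panel',p,s)
m=(im.min(2)>170).astype(np.uint8);m[:100]=0;m[300:]=0;m[:,:200]=0;m[:,400:]=0
ct=max(cv2.findContours(m,0,2)[0],key=cv2.contourArea)[:,0]
W=np.array([ray("top",u,v,.082)[:2] for u,v in ct]).astype(np.float32);r=cv2.minAreaRect(W);B=cv2.boxPoints(r)
print('size',r[1],'corners in board',(B-b[:2])@R(b[2]),'stop tops', [(ray("top",*q,.089)[:2]-b[:2])@R(b[2]) for q in [(240,140),(330,121)]])
a=cv2.resize(cv2.imread('pics/t6.png')[100:220,200:380],None,fx=3.33,fy=2.5*1.33,interpolation=cv2.INTER_CUBIC)[:, :599]
cv2.imwrite('pics/c6.png',a)
E
```

```text
panel [ 0.49433196 -0.33031887  1.48237801] (0.14963702857494354, 0.20090851187705994)
size (0.11922898143529892, 0.27860599756240845) corners in board [[ 0.01427065  0.1050323 ]
 [ 0.01403092 -0.1735736 ]
 [ 0.13325982 -0.17367617]
 [ 0.13349955  0.10492972]] stop tops [array([0.14080593, 0.04783341]), array([ 0.14186881, -0.1423202 ])]
```

View pics/c6.png

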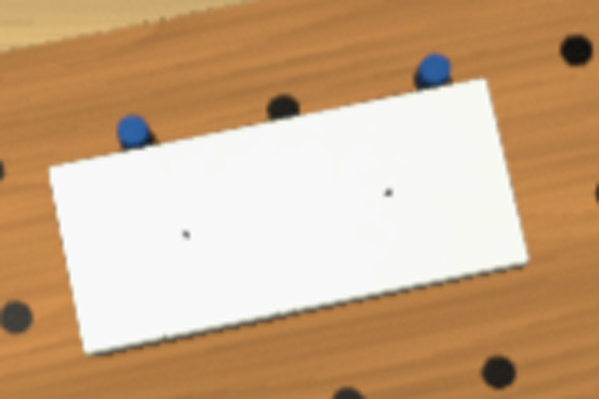

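The drawer front rests squarely against both stops: its far corners are at board x = 0.133 m and its centre at y = −0.034 m. The robot is clear.

```bash
python3 -c "
from plant import manip
print(manip.close_job())"
```

```text
the job is handed in; nothing more can be done
None
```

The dog is pressed flush, the drawer front measures square against both stop dogs (far corners at about 133 mm against 134 mm), the arm is withdrawn, and the job is handed in; no verdict came back.

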